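Rebuild the label rewinder and hold its gear home

ROBOT

A 6-joint arm with a two-finger parallel gripper is mounted at the origin on a cart in front of the work surface, level with it; the furniture and walls round the work are solid. World frame = base frame: x ahead of the robot, y to its left, z up, the work surface at z = 0. Lengths are in mm, angles in rad, forces in N, time in s.
With the tool pointing down it reaches from about 275 to 750 mm from the base axis. Payload 10.2 kg.
Tool frame: the origin (TCP) lies at the very end of the fingers, on their centre line; the grasp point (between the pads) lies 19 mm behind it; z points along the fingers, y is the line along which they close (so a half turn about z gives the same grasp; the last joint's range is limited). The gripper opens to 85 mm and grips with 20 to 120 N. Pads are 22 mm wide; open, the fingers measure 114 mm over their backs; the gripper's body (76 mm by 85 mm) begins 54 mm behind the grasp point. The pads swing forward as they close: fully open they stand 13 mm farther back than shut.
Start: joints at [-1.56, 0.313, 1.498, -0, 1.331, -0.223], TCP at [121.616, -510.726, 231.294] pointing down, gripper open.
Joint ranges: [-2.94, 2.94], [-0.97, 2.17], [0.19, 2.56], [-1.23, 4.37], [0.02, 3.11], [-2.88, 2.88]. Speed limits (rad/s): [2.39, 2.39, 3.01, 3.14, 3.14, 3.14].

INTERFACE

Orientations are given as a unit quaternion [w, x, y, z].
In Python, from rig import * gives the robot as it stands. The module is installed in compiled form; this text tells all that it offers.
- The arm moves only by the shell command python3 -m crank 'ROWS' [FORCE]. ROWS is JSON, a list that holds one entry, the list of rows, each a list of 7 numbers: the shift along the tool's x, y, z in units of 25 mm (1.0 is 25 mm), then the turn, a rotation vector about the tool's x, y, z in units of 8 degrees (1.0 is 8 degrees), then the finger opening in mm, from 0 to 85.4. A call has exactly 8 rows; each row shifts and turns the commanded pose from where the row before left it, along the tool's axes as they then stand; what a row does not reach is not made up. A row lasts 1/10 s, in which the tool goes at most 50 mm and 8.59 degrees, less where a joint would pass 70% of its speed; a pose out of reach is approached as far as the arm can. A call is refused whole if a number of a shift passes 1 or a number of a turn 1, either way. A call with a gripper value outside its range is refused whole. The fingers move at their own pace and stop on an object; FORCE is the grip in N (left out, the last holds). Time passes only in rows, so rows that do not move let the fingers close, or fill a call up. It gives the time, the measured TCP pose, the force, the opening and the grip force at its end, in the units of the state.
- sense(): the state, without advancing time (a new reading comes with each control period).
- capture(name): name is "scene" or "top"; returns the picture (480x640x3 uint8, blue, green, red); there is no depth.
- camera_model(name): a dict with "fx", "fy", "cx", "cy" (pixels), "world_from_camera" (4x4, takes a point from camera to world coordinates). Camera axes: x right, y up, looking along -z (the intrinsics and any distortion apply to the point x, -y, -z); pixel columns grow to the right and rows downward; lengths in mm; the calibration is good to about 2 mm. A picture is of the moment at which its call begins. camera_model takes no time and is no camera call.
- finish_job(): hands the job in; it is judged then, once.
The state is a dict: "time_s": time; "joints": joint angles; "dq": joint speeds; "tau": joint torques, N m; "eef_pos": TCP position; "ee_rot": TCP orientation; "force": force on the tool from outside, world axes, zero at the start; "wrist_torque": the same for the moment, N m; "grip_width": opening from 0.0 (shut) to 1.0 (fully open); "grip_force": force on a finger pad.
Only numpy, scipy, OpenCV 4.12 (cv2) and the standard library are available. Lean on these libraries where they do the work, as an engineer would, in place of code of your own. Each camera call takes 0.05 s, during which the arm holds its last target. There are 200 camera calls.

TASK

Seat the white drive unit with the orange splined shaft fully down on the two pegs of the grey rewinder base. Then turn the blue gear until its slots line up with the shaft's splines, slide it down the shaft and press it fully home so that the metal spring collar under it is pushed right down, and finish while still gripping it and holding it pressed there. Leave the remote, glue stick, stamp and carton where they are.

Things in the scene. Friction and masses are not known exactly. Their poses are not given: they have to be found in the camera images.
- rewinder_base: Grey rounded base of a desktop label rewinder, 180 (x) x 96 (y) x 16 mm, fixed to the desk; origin at the centre of its underside, z up. Two upright steel pegs, 10 mm diameter, at x = +58 and -58 mm, y = 0; they rise 14 mm above the base's top, the upper 5 mm a cone (4 mm across at the tip).
- base_seat (a point): Centre of the base's flat top, 16 mm above its underside, axes as the base's: the drive unit's origin comes here when it is seated.
- drive_unit: Loose drive unit, 0.3 to 0.65 kg, flat on the desk. White plate 150 (x) x 70 (y) x 10 mm, two round 14 mm through holes at x = +58 and -58 mm, y = 0, for the base's pegs; it may sit either way round. Origin at the centre of its underside, z up. In the middle a black boss (58 mm diameter, top at 17 mm) and the upright orange shaft: see shaft_tip.
- shaft_tip (a point): On the drive unit's shaft axis at the top of the orange fins, 66 mm above its underside (a steel cone, 12 mm wide, goes on to 72 mm). The shaft is a cross of two fins along the unit's x and y, each 30 mm across and 8 mm thick; it does not turn in the unit. Carry the unit by pinching the shaft across one fin pair (30 mm), 35 to 65 mm above the underside.
- spring_collar (a joint): Bare aluminium ring (54 mm outside, 34 mm inside diameter) round the foot of the shaft, on a spring. 0 m: up, its top 28 mm above the drive unit's underside; 0.010 m: right down on its stop, top at 18 mm. It needs 5 N to start moving and 14 N to reach the stop, and springs up again when not pressed.
- takeup_gear: Loose blue gear, 0.1 to 0.21 kg, flat on the desk. Toothed flange 79 mm diameter, 10 mm high, and above it a round hub of 45 mm outside diameter up to 50 mm: grip the hub. Origin at the centre of the underside, z up. On the collar its underside is 28 mm above the drive unit's underside, fully home 18 mm; if the splines do not line up it stops at 66 mm.
- gear_bore (a point): On the gear's axis at the top of the hub, 50 mm above its underside. The cross-shaped bore runs right through: slots 34 mm across and 11 mm wide along the gear's x and y axes, so it fits the shaft at every quarter turn, with 1.5 mm play each side of a fin (about 0.1 rad). White marks on flange and hub lie in line with the four slots.
- remote: Beige air conditioner remote, 184 x 49 x 22 mm, lying behind the base; a bystander. Origin under its centre.
- glue: Glue stick with green cap, 24 mm diameter, 82 mm tall, standing; a bystander. Origin under its centre.
- round_stamp: White knobbed rubber stamp, 27 x 27 x 81 mm, standing; a bystander. Origin under its centre.
- ink_carton: Small green and white open carton, 40 x 34 x 86 mm, standing; a bystander. Origin under its centre.
Mind the look-alikes: they are no part of the job. Of the things shaped like the takeup_gear, the blue one is meant.

How it is judged:
By the outcome, as a careful person would: the job done as asked, in the order asked, and still so for the second after the job is handed in, while the arm keeps its last pose, push and grip.
It also fails if it takes over 59 s, if anything falls off the work surface, if the arm or the gripper's body presses on something with over 40 N, if the wrist force passes 120 N, or if a joint passes its speed limit or range.

## Working session

There is one attempt and no reset: what is moved stays moved. The work goes in short steps, Python scripts to look and compute and a shell command to move; the robot and the scene stay as the last step left them, time stands still between calls to the robot, and variables do not carry over. Pictures are saved under pics/ and viewed, at most 10 in all, crops included, and the job is handed in when it is done.

```bash
mkdir -p pics; python3 - <<'E'
from rig import *
import cv2,numpy as np
for n in("scene","top"):
    cv2.imwrite(f"pics/{n}0.png",capture(n)); m=camera_model(n); print(n,{k:(np.round(v,4).tolist() if k=="world_from_camera" else v) for k,v in m.items()})
print(sense())
E
```

```text
scene {'fx': 566.5260254308461, 'fy': 566.5260254308461, 'cx': 315.32967945527173, 'cy': 226.86528059674242, 'world_from_camera': [[-0.7846, 0.3024, -0.5412, -162.9598], [-0.6199, -0.3758, 0.6888, 902.4183], [0.0049, 0.876, 0.4823, 715.2328], [0.0, 0.0, 0.0, 1.0]]}
top {'fx': 464.0220807893868, 'fy': 464.0220807893868, 'cx': 332.04418628884076, 'cy': 245.31477506036657, 'world_from_camera': [[-0.0189, 0.9929, -0.1178, 456.7229], [-0.9998, -0.0195, -0.0041, -57.405], [-0.0064, 0.1177, 0.993, 1299.2987], [0.0, 0.0, 0.0, 1.0]]}
{'time_s': 0.1, 'joints': array([-1.56040086e+00,  3.13366884e-01,  1.49832796e+00, -1.27581039e-05,
        1.33102331e+00, -2.23402946e-01]), 'dq': array([-1.95616284e-04,  5.38775971e-05, -1.20357684e-03,  8.02036698e-05,
       -5.33976802e-04,  5.41050240e-04]), 'tau': array([ 3.84469560e-03, -4.12893891e+01, -2.60139388e+01, -9.92312357e-05,
        3.05406473e-03, -3.43547970e-05]), 'eef_pos': array([ 121.61009564, -510.49018654,  230.81868723]), 'ee_rot': array([-5.60222049e-04,  9.93174731e-01,  1.16634632e-01,  5.36613566e-05]), 'force': array([0.09020959, 0.12216037, 0.42811128]), 'wrist_torque': array([ 0.03422662, -0.05679621,  0.00332075]), 'grip_force': 0.0, 'grip_width': 0.9974743263219191}
```

View pics/scene0.png

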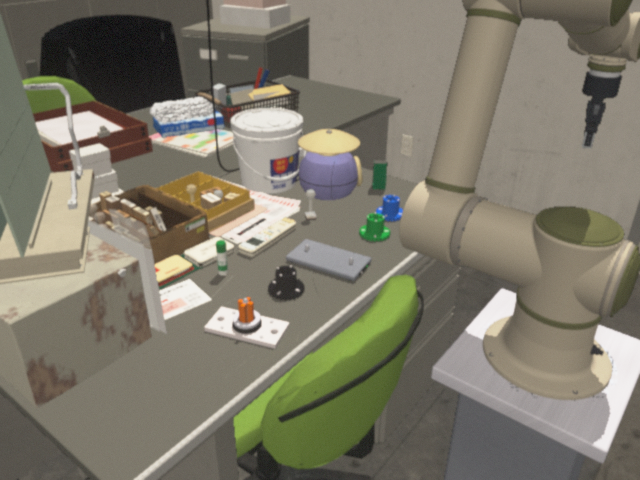

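View pics/top0.png

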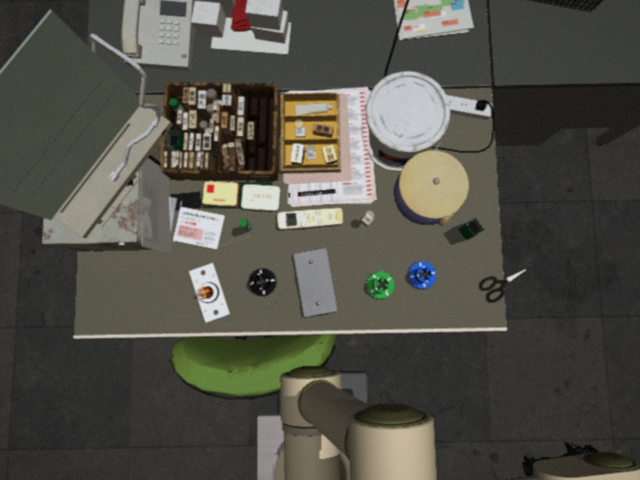

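The pictures show the drive unit at top (209,292) and scene (246,325). The base is at top (315,283) and scene (328,260). The blue gear is at top (421,275) and scene (391,208). The look-alikes are green (379,285) and black (262,282).

```bash
cat > h.py <<'E'
from rig import *
import cv2,numpy as np
M={n:camera_model(n) for n in("scene","top")}
def ray(n,p):
    m=M[n];T=np.array(m["world_from_camera"]);d=np.array([(p[0]-m["cx"])/m["fx"],-(p[1]-m["cy"])/m["fy"],-1.])
    return T[:3,3],T[:3,:3]@d
def plane(n,p,z):
    o,d=ray(n,p);return o+d*(z-o[2])/d[2]
def two(a,b):
    (o1,d1),(o2,d2)=ray("scene",a),ray("top",b);s=np.linalg.lstsq(np.c_[d1,-d2],o2-o1,rcond=None)[0]
    p,q=o1+s[0]*d1,o2+s[1]*d2;return (p+q)/2,np.linalg.norm(p-q)
def proj(n,P):
    m=M[n];T=np.array(m["world_from_camera"]);c=T[:3,:3].T@(np.array(P)-T[:3,3])
    return m["cx"]+m["fx"]*c[0]/-c[2],m["cy"]-m["fy"]*c[1]/-c[2]
def comps(mask,amin=15):
    n,l,s,c=cv2.connectedComponentsWithStats(mask.astype(np.uint8));return [(np.round(c[i],1).tolist(),int(s[i,4]),(l==i)) for i in range(1,n) if s[i,4]>=amin]
E
python3 - <<'E'
from h import *
im={n:cv2.imread(f"pics/{n}0.png") for n in M}
for n,(x0,y0,x1,y1) in dict(top=(180,235,450,330),scene=(195,185,415,350)).items():
    hsv=cv2.cvtColor(im[n],cv2.COLOR_BGR2HSV);H,S,V=[hsv[...,i].astype(int) for i in range(3)]
    roi=np.zeros(H.shape,bool);roi[y0:y1,x0:x1]=1
    for nm,mk in dict(blue=(H>105)&(H<125)&(S>150)&(V>80),orange=(H>3)&(H<18)&(S>130)&(V>90),white=(S<50)&(V>170),grey=(H>100)&(H<130)&(S>15)&(S<90)&(V>85)&(V<160)).items():
        for c,a,l in comps(mk&roi,12):
            r=cv2.minAreaRect(np.argwhere(l)[:,::-1].astype(np.float32))
            print(n,nm,c,a,[np.round(v,1).tolist() for v in r])
a=cv2.resize(im["top"][240:330,180:450],None,fx=2.9,fy=2.9,interpolation=cv2.INTER_CUBIC)
b=cv2.resize(im["scene"][190:350,200:415],None,fx=3.6,fy=3.6,interpolation=cv2.INTER_CUBIC)[:,:]
cv2.imwrite("pics/ca.png",a);cv2.imwrite("pics/cb.png",b)
E
```

```text
top blue [427.6, 266.4] 84 [[427.3, 266.0], [14.1, 7.8], 56.3]
top blue [415.1, 269.0] 126 [[414.4, 268.9], [11.2, 14.9], 69.4]
top blue [422.8, 281.0] 222 [[422.2, 281.7], [13.0, 27.0], 82.6]
top orange [205.1, 292.0] 71 [[204.8, 291.8], [10.5, 9.8], 31.0]
top white [202.2, 240.3] 376 [[199.5, 241.5], [13.0, 39.0], 90.0]
top white [209.2, 292.2] 1078 [[208.8, 292.2], [54.1, 25.3], 71.6]
top white [428.0, 329.0] 43 [[428.0, 329.0], [42.0, 0.0], 180.0]
scene blue [390.6, 208.2] 343 [[389.5, 207.6], [23.9, 23.7], 11.3]
scene orange [245.5, 310.1] 294 [[245.4, 309.2], [24.1, 14.2], 86.2]
scene white [253.7, 224.0] 2858 [[247.9, 230.4], [68.5, 109.8], 35.2]
scene white [212.3, 196.0] 131 [[212.5, 196.4], [9.8, 19.6], 70.3]
scene white [310.3, 191.5] 20 [[310.5, 191.5], [3.0, 5.0], 90.0]
scene white [310.1, 214.0] 45 [[310.5, 213.5], [9.0, 5.0], 0.0]
scene white [353.5, 302.6] 669 [[354.6, 301.8], [4.7, 155.1], 50.9]
scene white [200.6, 296.3] 230 [[203.0, 295.0], [24.0, 16.0], 90.0]
scene white [247.2, 326.0] 1598 [[246.3, 323.7], [81.0, 30.8], 14.0]
scene grey [278.7, 186.0] 26 [[279.0, 186.0], [2.0, 10.0], 90.0]
scene grey [330.4, 190.7] 502 [[328.0, 192.0], [14.0, 52.0], 90.0]
scene grey [378.5, 206.7] 12 [[378.4, 206.9], [1.8, 10.5], 49.4]
```

View pics/ca.png

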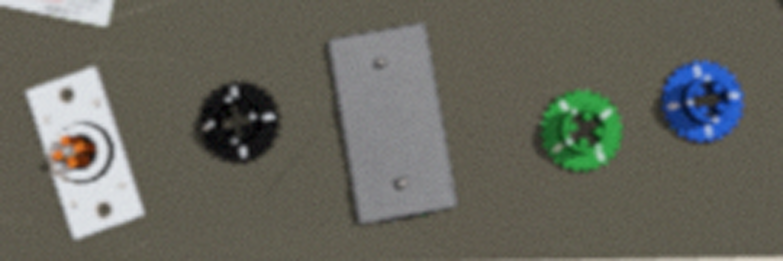

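View pics/cb.png

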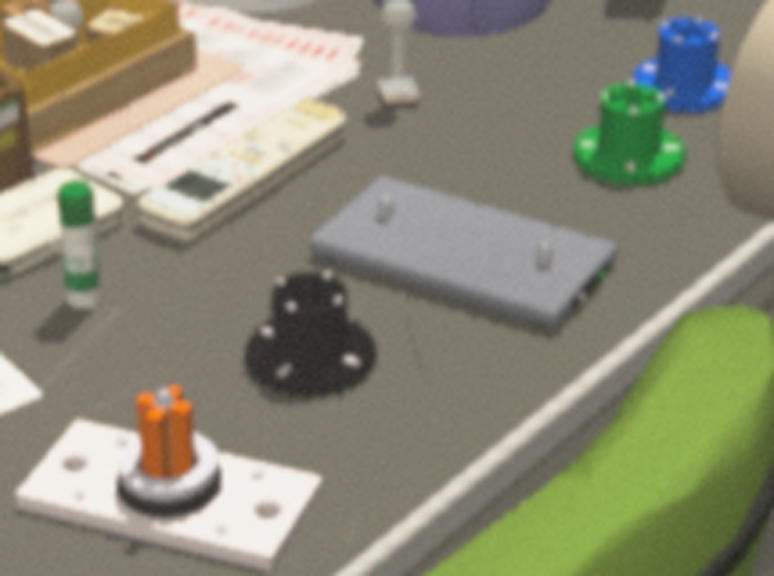

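The crops show the unit's holes at top crop (66,94) and (104,209), and the peg tips at (380,63) and (401,183). The blue gear's flange marks are at (698,71), (735,96), (709,131) and (673,105). In the scene crop the pegs are at (385,207) and (545,255).

```bash
python3 - <<'E'
from h import *
im={n:cv2.imread(f"pics/{n}0.png") for n in M}
def cen(n,p,r,sgn):  # weighted centroid of bright(+)/dark(-) spot
    g=cv2.cvtColor(im[n],cv2.COLOR_BGR2GRAY).astype(float)*sgn
    u,v=int(round(p[0])),int(round(p[1]));w=g[v-r:v+r+1,u-r:u+r+1];t=np.clip(w-np.percentile(w,60),0,None)
    yy,xx=np.mgrid[v-r:v+r+1,u-r:u+r+1];return np.array([(xx*t).sum(),(yy*t).sum()])/t.sum()
T=lambda x,y:(180+(x+.5)/2.9-.5,240+(y+.5)/2.9-.5)
S=lambda x,y:(200+(x+.5)/3.6-.5,190+(y+.5)/3.6-.5)
def pair(nm,a,b):
    a,b=np.array(a),np.array(b);d=b-a;print(nm,"A",a.round(1),"B",b.round(1),"mid",((a+b)/2).round(1),"len",np.linalg.norm(d[:2]).round(1),"yaw",np.arctan2(d[1],d[0]).round(3))
h=[cen("top",T(*p),3,-1) for p in((66,94),(104,209))];pair("unit holes top",*[plane("top",p,8) for p in h])
h=[cen("scene",S(*p),3,-1) for p in((75,463),(267,510))];pair("unit holes scene",*[plane("scene",p,8) for p in h])
pair("unit holes scene hand z10",*[plane("scene",S(*p),10) for p in((75,463),(267,510))])
pair("pegs top",*[plane("top",T(*p),28) for p in((380,63),(401,183))])
pair("pegs scene",*[plane("scene",S(*p),28) for p in((386,200),(544,247))])
for n in M:
    H,Sx,V=[c.astype(int) for c in cv2.split(cv2.cvtColor(im[n],cv2.COLOR_BGR2HSV))]
    if n=="top":
        w=(Sx<60)&(V>150);w[:,:185]=0;w[:, 235:]=0;w[:262]=0;w[325:]=0
        r=cv2.minAreaRect(np.argwhere(w)[:,::-1].astype(np.float32));bx=cv2.boxPoints(r)
        P=np.array([plane("top",p,10) for p in bx]);e=P-np.roll(P,1,0);print("unit rect",P.mean(0).round(1),np.hypot(e[:,0],e[:,1]).round(1),np.arctan2(e[:,1],e[:,0]).round(3))
        b=(H>100)&(H<128)&(Sx>110);b[:,:400]=0;b[:,445:]=0;b[:255]=0;b[300:]=0
        c,rad=cv2.minEnclosingCircle(np.argwhere(b)[:,::-1].astype(np.float32));k=plane("top",c,6);k2=plane("top",(c[0]+rad,c[1]),6);print("gear circ",c,rad,k.round(1),np.linalg.norm(k-k2))
        bh=np.argwhere(b)[:,::-1];el=cv2.fitEllipse(cv2.convexHull(bh.astype(np.float32)));print("gear ell",el,plane("top",el[0],6).round(1))
g=im["top"];
cv2.imwrite("pics/x.png",cv2.resize(g[255:305,295:340],None,fx=10,fy=10,interpolation=cv2.INTER_CUBIC))
F=[(698,71),(709,131),(673,105),(735,96)]
F=[cen("top",T(*p),2,1) for p in F];print(np.round(F,1).tolist())
pair("marks1",plane("top",F[0],10),plane("top",F[1],10));pair("marks2",plane("top",F[2],10),plane("top",F[3],10))
# base outline top
H,Sx,V=[c.astype(int) for c in cv2.split(cv2.cvtColor(g,cv2.COLOR_BGR2HSV))]
B,G,R=[c.astype(int) for c in cv2.split(g)]
m=(B>=R+2)&(Sx<60)&(V>75);m[:,:285]=0;m[:,345:]=0;m[:243]=0;m[322:]=0
m=cv2.morphologyEx(m.astype(np.uint8),cv2.MORPH_OPEN,np.ones((3,3)))
cc=max(comps(m),key=lambda q:q[1]);bx=cv2.boxPoints(cv2.minAreaRect(np.argwhere(cc[2])[:,::-1].astype(np.float32)))
P=np.array([plane("top",p,16) for p in bx]);e=P-np.roll(P,1,0);print("base rect",P.mean(0).round(1),np.hypot(e[:,0],e[:,1]).round(1),np.arctan2(e[:,1],e[:,0]).round(3))
# shaft tip: orange in both
print("shaft cone tip two", two(S(164,392),T(53,152)))
E
```

```text
unit holes top A [541.5 310.1   8. ] B [431.4 273.1   8. ] mid [486.4 291.6   8. ] len 116.1 yaw -2.817
unit holes scene A [543.6 309.5   8. ] B [433.1 272.7   8. ] mid [488.3 291.1   8. ] len 116.4 yaw -2.82
unit holes scene hand z10 A [541.6 310.1  10. ] B [431.6 273.9  10. ] mid [486.6 292.   10. ] len 115.9 yaw -2.823
pegs top A [564.2   7.3  28. ] B [451.  -10.9  28. ] mid [507.6  -1.8  28. ] len 114.7 yaw -2.982
pegs scene A [568.    4.3  28. ] B [452.9 -13.1  28. ] mid [510.5  -4.4  28. ] len 116.4 yaw -2.991
unit rect [486.5 292.1  10. ] [151.4  71.7 151.6  70.8] [ 0.336 -1.265 -2.812  1.873]
gear circ (421.9375, 274.6875) 14.198746681213379 [ 523.  -300.6    6. ] 39.45113003957483
gear ell ((421.8713073730469, 274.5766906738281), (27.804067611694336, 28.045469284057617), 92.45294189453125) [ 523.3 -300.4    6. ]
[[420.0, 264.1], [423.9, 284.6], [411.6, 276.1], [432.9, 272.4]]
marks1 A [ 552.4 -295.8   10. ] B [ 495.2 -304.1   10. ] mid [ 523.8 -300.    10. ] len 57.8 yaw -2.997
marks2 A [ 519.4 -271.2   10. ] B [ 528.4 -330.5   10. ] mid [ 523.9 -300.9   10. ] len 60.0 yaw -1.419
base rect [545.   17.5  16. ] [61.6 49.9 61.8 49.7] [ 0.575 -0.998 -2.571  2.14 ]
shaft cone tip two (array([482.5884347 , 299.24779475,  79.54413768]), np.float64(6.154387813667796))
```

View pics/x.png

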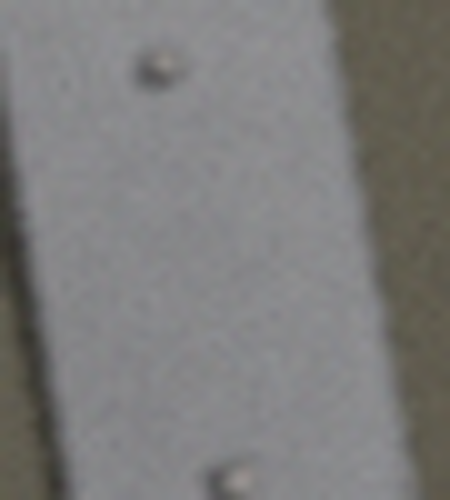

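```bash

python3 -m crank '[[[0.98,-0.35,0,0,0,-0.64,85],[0.98,-0.35,0,0,0,0,85],[0.98,-0.35,0,0,0,0,85],[0.98,-0.35,0,0,0,0,85],[0.98,-0.35,0,0,0,0,85],[0.98,-0.35,0,0,0,0,85],[0.98,-0.35,0,0,0,0,85],[0.98,-0.35,0,0,0,0,85]]]' &&
python3 -m crank '[[[0.98,-0.35,0,0,0,0,85],[0.98,-0.35,0,0,0,0,85],[0.98,-0.35,0,0,0,0,85],[0.98,-0.35,0,0,0,0,85],[0.98,-0.35,0,0,0,0,85],[0.98,-0.35,0,0,0,0,85],[0.98,-0.35,0,0,0,0,85],[0.98,-0.35,0,0,0,0,85]]]' &&
python3 -m crank '[[[0.34,-0.84,0,0,0,0,85],[0.34,-0.84,0,0,0,0,85],[0.34,-0.84,0,0,0,0,85],[0.34,-0.84,0,0,0,0,85],[0.34,-0.84,0,0,0,0,85],[0.34,-0.84,0,0,0,0,85],[0.34,-0.84,0,0,0,0,85],[0.34,-0.84,0,0,0,0,85]]]'
```

```text
time_s: 0.9
eef_pos: [287.3, -383.1, 231.0]
ee_rot: [-0.0, 0.987, 0.161, -0.0]
force: [-0.2, -0.4, 0.1]
grip_width: 0.995
grip_force: 0.0
time_s: 1.7
eef_pos: [450.9, -254.5, 231.0]
ee_rot: [-0.0, 0.987, 0.161, -0.0]
force: [0.3, -0.8, -0.2]
grip_width: 0.999
grip_force: 0.0
time_s: 2.5
eef_pos: [461.2, -73.5, 231.1]
ee_rot: [-0.0, 0.987, 0.161, -0.0]
force: [0.1, -0.3, -1.1]
grip_width: 0.996
grip_force: 0.0
```

```bash
cat >> h.py <<'E'
def go(target,yaw_y):  # tool-frame shift (units) and z turn (units) to TCP target with tool y at world yaw
    from scipy.spatial.transform import Rotation as Ro
    s=sense();R=Ro.from_quat(s["ee_rot"],scalar_first=True).as_matrix();y=np.arctan2(R[1,1],R[0,1])
    dy=(yaw_y-y+np.pi/2)%np.pi-np.pi/2
    a=y+dy; Rn=np.array([[-np.sin(a),np.cos(a),0],[np.cos(a),np.sin(a),0],[0,0,-1]]).T
    d=np.array(target)-s["eef_pos"]
    print("t",round(s["time_s"],2),"pos",s["eef_pos"].round(1),"tilt z",R[:,2].round(3),"yaw",round(y,3),"F",s["force"].round(1),"grip",round(s["grip_width"]*85.4,1),round(s["grip_force"],1),"j",s["joints"].round(2))
    print(" shift units (old axes)",(R.T@d/25).round(2),"(new axes)",(Rn.T@d/25).round(2),"turn",round(-np.degrees(dy)/8,2))
E
python3 - <<'E'
from h import *
go((486.5,291.8,200),-1.247)
E
```

```text
t 2.5 pos [461.2 -73.5 231.1] tilt z [-0.001  0.    -1.   ] yaw -1.248 F [ 0.1 -0.3 -1.1] grip 85.0 0.0 j [-0.41  0.19  1.66 -0.    1.29  0.84]
 shift units (old axes) [  5.6  -13.53   1.25] (new axes) [  5.61 -13.53   1.24] turn -0.0
```

```bash

python3 -m crank '[[[0.35,-0.845,0,0,0,0,85],[0.35,-0.845,0,0,0,0,85],[0.35,-0.845,0,0,0,0,85],[0.35,-0.845,0,0,0,0,85],[0.35,-0.845,0,0,0,0,85],[0.35,-0.845,0,0,0,0,85],[0.35,-0.845,0,0,0,0,85],[0.35,-0.845,0,0,0,0,85]]]' >/dev/null &&
python3 -m crank '[[[0.35,-0.845,0.3,0,0,0,85],[0.35,-0.845,0.6,0,0,0,85],[0.35,-0.845,0.6,0,0,0,85],[0.35,-0.845,0.6,0,0,0,85],[0.35,-0.845,0.6,0,0,0,85],[0.35,-0.845,0.6,0,0,0,85],[0.35,-0.845,0.6,0,0,0,85],[0.35,-0.845,0.6,0,0,0,85]]]'
python3 - <<'E'
from h import *
go((486.5,291.8,34),-1.247)
a=[capture("scene") for _ in range(4)];b=[capture("top") for _ in range(4)]
s=np.mean(a,0);t=np.mean(b,0);np.save("s1.npy",s);np.save("t1.npy",t)
cs=cv2.resize(s[228:285,280:380].astype(np.uint8),None,fx=7,fy=7,interpolation=cv2.INTER_CUBIC)  # 700x399
ct=cv2.resize(t[240:325,290:340].astype(np.uint8),None,fx=7,fy=7,interpolation=cv2.INTER_CUBIC)[:,:]
ct=cv2.rotate(ct,cv2.ROTATE_90_CLOCKWISE) # 595 wide x 350
cv2.imwrite("pics/base_s.png",cs);cv2.imwrite("pics/base_t.png",ct)
E
```

```text
time_s: 4.1
eef_pos: [486.5, 291.4, 117.8]
ee_rot: [0.0, 0.987, 0.161, -0.0]
force: [0.8, 0.4, -0.4]
grip_width: 0.994
grip_force: 0.0
t 4.1 pos [486.5 291.4 117.8] tilt z [-0.001 -0.    -1.   ] yaw -1.248 F [ 0.8  0.4 -0.4] grip 84.8 0.0 j [0.33 0.51 1.51 0.   1.11 1.58]
 shift units (old axes) [ 0.01 -0.02  3.35] (new axes) [ 0.   -0.02  3.35] turn -0.0
```

View pics/base_s.png

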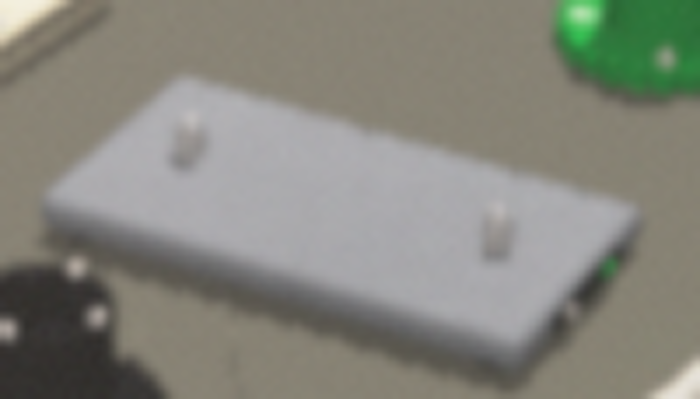

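View pics/base_t.png

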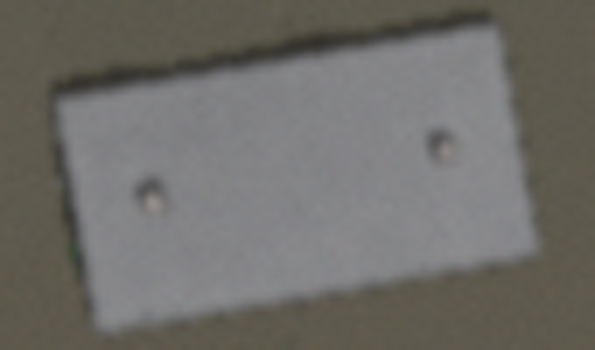

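The base's pegs show in both crops: scene tips at (190,118) and (498,208), top view at (152,200) and (443,150). The base's four top corners are clear too.

```bash
python3 - <<'E'
from h import *
S=lambda x,y:(280+(x+.5)/7-.5,228+(y+.5)/7-.5)
def T(x,y): # undo rotation, size 595x350 rotated
    xo,yo=y,594-x; return (290+(xo+.5)/7-.5,240+(yo+.5)/7-.5)
def rep(nm,a,b):
    d=a-b;print(nm,((a+b)/2).round(1),"len",np.linalg.norm(d[:2]).round(1),"yaw",np.arctan2(d[1],d[0]).round(3))
rep("scene tips",plane("scene",S(190,116),29),plane("scene",S(498,206),29))
rep("scene feet",plane("scene",S(184,160),16),plane("scene",S(494,252),16))
rep("top tips",plane("top",T(443,149),29),plane("top",T(152,199),29))
rep("top body",plane("top",T(441,146),23),plane("top",T(151,195),23))
for n,f,c in (("top",T,[(58,97),(495,25),(538,252),(100,328)]),("scene",S,[(185,77),(45,195),(510,350),(637,210)])):
    P=np.array([plane(n,f(*p),16) for p in c]);e=np.roll(P,-1,0)-P;print(n,"corners mid",P.mean(0).round(1),np.hypot(e[:,0],e[:,1]).round(0),np.arctan2(e[:,1],e[:,0]).round(3))
print("two-view tips",two(S(190,116),T(443,149)),two(S(498,206),T(152,199)))
E
python3 -m crank '[[[0,0,0.42,0,0,0,85],[0,0,0.42,0,0,0,85],[0,0,0.42,0,0,0,85],[0,0,0.42,0,0,0,85],[0,0,0.42,0,0,0,85],[0,0,0.42,0,0,0,85],[0,0,0.42,0,0,0,85],[0,0,0.36,0,0,0,85]]]'
python3 -m crank '[[[0,0,0,0,0,0,20],[0,0,0,0,0,0,20],[0,0,0,0,0,0,20],[0,0,0,0,0,0,20],[0,0,0,0,0,0,20],[0,0,0,0,0,0,20],[0,0,0,0,0,0,20],[0,0,0,0,0,0,20]]]' 40
```

```text
scene tips [512.7  -7.1  29. ] len 116.5 yaw 0.157
scene feet [ 5.094e+02 -2.000e-01  1.600e+01] len 117.2 yaw 0.159
top tips [508.   -2.1  29. ] len 115.1 yaw 0.156
top body [ 5.077e+02 -5.000e-01  2.300e+01] len 115.2 yaw 0.153
top corners mid [509.   -2.1  16. ] [174.  92. 175.  92.] [ 0.153 -1.402 -2.988  1.73 ]
scene corners mid [508.9  -1.4  16. ] [ 92. 176.  96. 175.] [ 1.717 -3.019 -1.416  0.147]
two-view tips (array([565.14244094,   7.08891155,  33.12533469]), np.float64(1.6059703484427341)) (array([451.41616658, -11.04554047,  32.94447988]), np.float64(0.5550963482981941))
time_s: 5.3
eef_pos: [486.6, 290.4, 35.3]
ee_rot: [0.0, 0.987, 0.161, -0.0]
force: [-0.4, -0.1, 0.3]
grip_width: 0.991
grip_force: 0.0
time_s: 6.1
eef_pos: [487.1, 290.7, 37.0]
ee_rot: [-0.0, 0.987, 0.161, 0.001]
force: [-1.5, 0.6, 5.7]
grip_width: 0.34
grip_force: 40.4
```

```bash

python3 -m crank '[[[0,0,-0.2,0,0,0,20],[0,0,-0.4,0,0,0,20],[0,0,-0.45,0,0,0,20],[0,0,-0.45,0,0,0,20],[0,0,-0.45,0,0,0,20],[0,0,-0.45,0,0,0,20],[0,0,-0.45,0,0,0,20],[0,0,-0.4,0,0,0,20]]]' 70
python3 - <<'E'
from h import *
go((508.7,-1.5,117),-1.416)
E
```

```text
time_s: 6.9
eef_pos: [486.8, 290.5, 118.7]
ee_rot: [-0.0, 0.987, 0.161, 0.0]
force: [-0.7, 0.3, -3.8]
grip_width: 0.334
grip_force: 69.2
t 6.9 pos [486.8 290.5 118.7] tilt z [ 0.  0. -1.] yaw -1.248 F [-0.7  0.3 -3.8] grip 28.5 69.2 j [0.33 0.51 1.51 0.   1.11 1.58]
 shift units (old axes) [-2.88 11.35  0.06] (new axes) [-0.94 11.68  0.07] turn 1.21
```

```bash

python3 -m crank '[[[0,0,0,0,0,0.6,20],[0,0,0,0,0,0.6,20],[-0.07,0.5,0,0,0,0,20],[-0.07,0.88,0,0,0,0,20],[-0.07,0.88,0,0,0,0,20],[-0.07,0.88,0,0,0,0,20],[-0.07,0.88,0,0,0,0,20],[-0.07,0.88,0,0,0,0,20]]]' >/dev/null
python3 -m crank '[[[-0.07,0.88,0,0,0,0,20],[-0.07,0.88,0,0,0,0,20],[-0.07,0.88,0,0,0,0,20],[-0.07,0.88,0,0,0,0,20],[-0.07,0.88,0,0,0,0,20],[-0.07,0.88,0,0,0,0,20],[-0.07,0.88,0,0,0,0,20],[-0.07,0.58,0,0,0,0,20]]]'
python3 - <<'E'
from h import *
go((508.7,-1.5,117),-1.416)
s=capture("scene");t=capture("top")
a=cv2.resize(s[190:300,270:390],None,fx=5,fy=5,interpolation=cv2.INTER_CUBIC);cv2.imwrite("pics/c1.png",a)
E
```

```text
time_s: 8.5
eef_pos: [507.5, -2.7, 117.8]
ee_rot: [0.0, 0.997, 0.078, 0.0]
force: [0.4, 0.3, -3.0]
grip_width: 0.334
grip_force: 69.5
t 8.5 pos [507.5  -2.7 117.8] tilt z [ 0. -0. -1.] yaw -1.414 F [ 0.4  0.3 -3. ] grip 28.5 69.5 j [-0.24  0.4   1.7  -0.    1.05  1.18]
 shift units (old axes) [ 0.06 -0.04  0.03] (new axes) [ 0.06 -0.04  0.03] turn 0.01
```

View pics/c1.png

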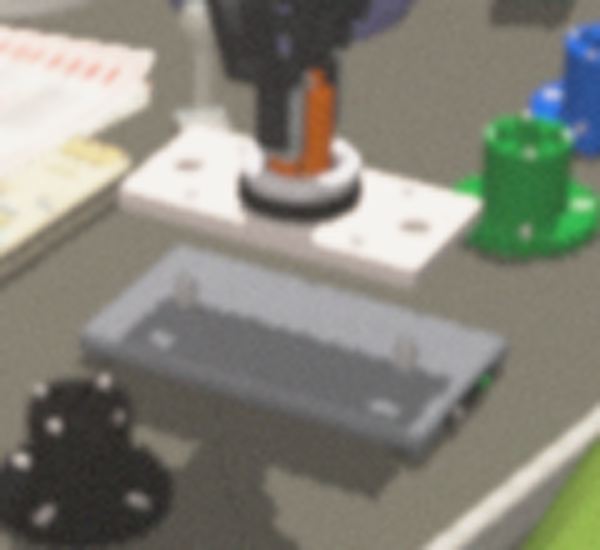

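The picture shows the unit held level above the base, with its holes at crop (188,163) and (416,226), in line with the pegs.

```bash
python3 - <<'E'
from h import *
S=lambda x,y:(270+(x+.5)/5-.5,190+(y+.5)/5-.5)
for z in(88,90,92):
    a,b=plane("scene",S(188,163),z),plane("scene",S(416,226),z);d=a-b;print(z,a.round(1),b.round(1),((a+b)/2).round(1),np.hypot(*d[:2]).round(1),np.arctan2(d[1],d[0]).round(3))
E
python3 -m crank '[[[0.06,-0.04,0.2,0,0,0,20],[0,0,0.3,0,0,0,20],[0,0,0.35,0,0,0,20],[0,0,0.35,0,0,0,20],[0,0,0.3,0,0,0,20],[0,0,0.2,0,0,0,20],[0,0,0,0,0,0,20],[0,0,0,0,0,0,20]]]'
python3 - <<'E'
from h import *
go((508.7,-1.5,54),-1.416)
E
```

```text
88 [569.7   0.8  88. ] [452.7 -17.1  88. ] [511.2  -8.2  88. ] 118.3 0.152
90 [567.3   3.6  90. ] [450.7 -14.2  90. ] [509.   -5.3  90. ] 118.0 0.152
92 [565.    6.5  92. ] [448.8 -11.3  92. ] [506.9  -2.4  92. ] 117.6 0.152
time_s: 9.4
eef_pos: [509.1, 0.4, 75.2]
ee_rot: [0.0, 0.997, 0.078, 0.0]
force: [-0.5, 0.3, -3.6]
grip_width: 0.332
grip_force: 69.6
t 9.4 pos [5.091e+02 4.000e-01 7.520e+01] tilt z [ 0. -0. -1.] yaw -1.415 F [-0.5  0.3 -3.6] grip 28.4 69.6 j [-0.23  0.46  1.73  0.    0.95  1.19]
 shift units (old axes) [-0.03  0.07  0.85] (new axes) [-0.03  0.07  0.85] turn 0.01
```

```bash

python3 -m crank '[[[-0.03,0.07,0.1,0,0,0,20],[0,0,0.1,0,0,0,20],[0,0,0.1,0,0,0,20],[0,0,0.1,0,0,0,20],[0,0,0.1,0,0,0,20],[0,0,0.1,0,0,0,20],[0,0,0,0,0,0,20],[0,0,0,0,0,0,20]]]'
python3 - <<'E'
from h import *
go((508.7,-1.5,53),-1.416)
E
```

```text
time_s: 10.2
eef_pos: [508.5, -1.4, 60.0]
ee_rot: [-0.0, 0.997, 0.078, -0.0]
force: [-0.6, -1.0, -2.8]
grip_width: 0.335
grip_force: 69.6
t 10.2 pos [508.5  -1.4  60. ] tilt z [-0.  0. -1.] yaw -1.415 F [-0.6 -1.  -2.8] grip 28.6 69.6 j [-0.23  0.49  1.74  0.    0.91  1.18]
 shift units (old axes) [0.01 0.   0.28] (new axes) [0.01 0.   0.28] turn 0.01
```

```bash

python3 -m crank '[[[0,0,0.1,0,0,0,20],[0,0,0.1,0,0,0,20],[0,0,0.08,0,0,0,20],[0,0,0.05,0,0,0,20],[0,0,0.05,0,0,0,20],[0,0,0,0,0,0,20],[0,0,0,0,0,0,20],[0,0,0,0,0,0,20]]]'
python3 - <<'E'
from h import *
go((508.7,-1.5,53),-1.416)
E
```

```text
time_s: 11.0
eef_pos: [508.5, -1.4, 53.0]
ee_rot: [0.0, 0.997, 0.078, 0.0]
force: [-13.9, 1.0, 28.2]
grip_width: 0.334
grip_force: 73.2
t 11.0 pos [508.5  -1.4  53. ] tilt z [ 0. -0. -1.] yaw -1.415 F [-13.9   1.   28.2] grip 28.5 73.2 j [-0.23  0.5   1.75 -0.    0.9   1.18]
 shift units (old axes) [0.01 0.   0.  ] (new axes) [0.01 0.   0.  ] turn 0.01
```

```bash

python3 -m crank '[[[-0.05,0,0,0,0,0,85],[0,0,0,0,0,0,85],[0,0,0,0,0,0,85],[0,0,0,0,0,0,85],[0,0,0,0,0,0,85],[0,0,0,0,0,0,85],[0,0,-0.5,0,0,0,85],[0,0,-1,0,0,0,85]]]' >/dev/null
python3 -m crank '[[[0,0,-1,0,0,0,85],[0,0,-1,0,0,0,85],[0,0.5,-1,0,0,0,85],[0,1,-1,0,0,0,85],[0,1,-0.5,0,0,0,85],[0,1,0,0,0,0,85],[0,1,0,0,0,0,85],[0,1,0,0,0,0,85]]]'
python3 - <<'E'
from h import *
go((523.5,-300.4,120),-1.416)
s=np.mean([capture("scene") for _ in range(3)],0).astype(np.uint8);t=np.mean([capture("top") for _ in range(3)],0).astype(np.uint8)
cv2.imwrite("pics/s2.png",s);cv2.imwrite("pics/t2.png",t)
a=cv2.resize(s[215:290,275:385],None,fx=5,fy=5,interpolation=cv2.INTER_CUBIC)
b=cv2.rotate(cv2.resize(t[240:325,290:340],None,fx=5,fy=5,interpolation=cv2.INTER_CUBIC),cv2.ROTATE_90_CLOCKWISE)
b=b[:,:]; o=np.zeros((630,550,3),np.uint8)[:600]; o[:375,:550]=a; o[375:600,:425]=b[10:235]
cv2.imwrite("pics/c2.png",o)
E
```

```text
time_s: 12.6
eef_pos: [528.6, -138.4, 201.7]
ee_rot: [0.0, 0.997, 0.078, 0.0]
force: [1.2, 0.7, -0.5]
grip_width: 0.994
grip_force: 0.0
t 12.6 pos [ 528.6 -138.4  201.7] tilt z [ 0.001 -0.    -1.   ] yaw -1.415 F [ 1.2  0.7 -0.5] grip 84.9 0.0 j [-0.47  0.38  1.48  0.    1.28  0.94]
 shift units (old axes) [-1.21  6.37  3.27] (new axes) [-1.2   6.37  3.27] turn 0.01
```

View pics/c2.png

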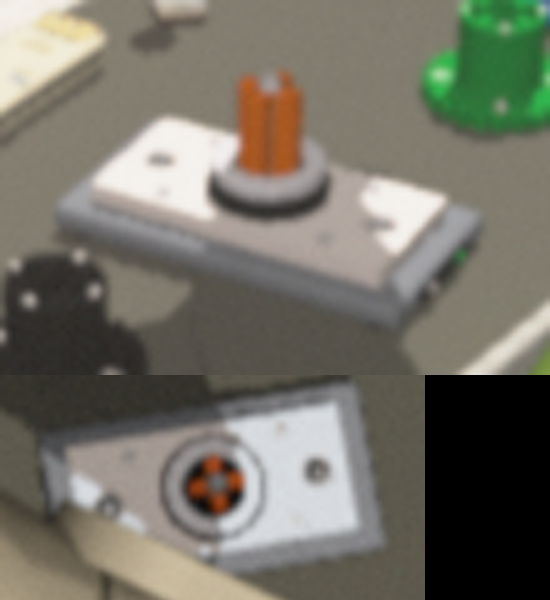

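The picture shows the unit sitting flat on the base. The right-hand peg shows in its hole at crop (318,470) and the orange cross is at about (216,487). Next I measure the cross and the gear marks numerically.

```bash
python3 - <<'E'
from h import *
t=cv2.imread("pics/t2.png");t0=cv2.imread("pics/top0.png");s=cv2.imread("pics/s2.png")
# orange fin tops in top view, z=82
U=8
def up(im,x0,y0,x1,y1): return cv2.resize(im[y0:y1,x0:x1],None,fx=U,fy=U,interpolation=cv2.INTER_CUBIC)
def back(c,x0,y0): return (x0+(c[0]+.5)/U-.5,y0+(c[1]+.5)/U-.5)
for nm,im,n,bx,z in(("fins top",t,"top",(295,265,335,300),82),):
    H,S,V=cv2.split(cv2.cvtColor(up(im,*bx),cv2.COLOR_BGR2HSV))
    for th in(130,160):
        L=[(back(c,*bx[:2]),a) for c,a,_ in comps((S>th)&(H<20)&(V>80),100)]
        print(th,[(plane(n,p,z).round(1).tolist(),a) for p,a in L])
for nm,im in(("top0",t0),("t2",t)):
    bx=(402,255,444,297);H,S,V=cv2.split(cv2.cvtColor(up(im,*bx),cv2.COLOR_BGR2HSV))
    m=(S<130)&(V>130)
    print(nm,[(np.round(plane("top",back(c,*bx[:2]),10),1)[:2].tolist(),a) for c,a,_ in comps(m,40)])
bx=(370,185,412,225)
H,S,V=cv2.split(cv2.cvtColor(up(s,*bx),cv2.COLOR_BGR2HSV));m=(S<150)&(V>130)
print("scene",[(np.round(plane("scene",back(c,*bx[:2]),10),1)[:2].tolist(),np.round(plane("scene",back(c,*bx[:2]),50),1)[:2].tolist(),a) for c,a,_ in comps(m,40)])
E
```

```text
130 [([516.8, -0.1, 82.0], 638), ([504.2, -2.6, 82.0], 2337)]
160 [([516.8, -0.1, 82.0], 504), ([503.9, -3.0, 82.0], 1996)]
top0 [([561.8, -304.7], 69), ([552.3, -295.7], 660), ([554.7, -322.9], 46), ([545.1, -331.8], 77), ([545.1, -304.8], 276), ([523.6, -337.5], 189), ([528.3, -329.7], 592), ([522.6, -287.9], 310), ([519.3, -270.8], 472), ([505.7, -310.9], 294), ([503.3, -332.5], 51), ([495.7, -304.0], 568)]
t2 [([567.9, -249.7], 2204), ([534.9, -261.9], 20460), ([561.9, -304.8], 46), ([552.6, -295.4], 696), ([546.1, -331.4], 43), ([545.1, -304.8], 271), ([526.4, -337.7], 111), ([528.3, -329.8], 573), ([522.5, -288.0], 286), ([505.7, -311.0], 292), ([495.5, -304.1], 554)]
scene [([570.1, -384.0], [528.5, -311.0], 3419), ([564.6, -354.7], [523.3, -283.4], 533), ([557.1, -286.0], [516.3, -218.6], 3058), ([499.7, -326.0], [462.2, -256.3], 1079), ([497.8, -307.2], [460.3, -238.6], 769), ([522.6, -268.7], [483.7, -202.3], 1509), ([527.6, -233.3], [488.5, -168.8], 785)]
```

```bash

python3 -m crank '[[[-0.15,0.8,0.2,0,0,0,85],[-0.15,0.8,0.3,0,0,0,85],[-0.15,0.8,0.3,0,0,0,85],[-0.15,0.8,0.3,0,0,0,85],[-0.15,0.8,0.3,0,0,0,85],[-0.15,0.8,0.3,0,0,0,85],[-0.15,0.8,0.3,0,0,0,85],[-0.15,0.7,0.3,0,0,0,85]]]' >/dev/null
python3 -m crank '[[[0,0,0.5,0,0,0,85],[0,0,0.5,0,0,0,85],[0,0,0.5,0,0,0,85],[0,0,0.5,0,0,0,85],[0,0,0.4,0,0,0,85],[0,0,0.3,0,0,0,85],[0,0,0,0,0,0,85],[0,0,0,0,0,0,85]]]'
python3 - <<'E'
from h import *
go((523.9,-300.2,14),-1.418)
E
```

```text
time_s: 14.5
eef_pos: [523.6, -297.8, 75.8]
ee_rot: [0.0, 0.997, 0.078, 0.0]
force: [1.5, -0.8, -0.0]
grip_width: 0.996
grip_force: 0.0
t 14.5 pos [ 523.6 -297.8   75.8] tilt z [ 0. -0. -1.] yaw -1.415 F [ 1.5 -0.8 -0. ] grip 85.1 0.0 j [-0.71  0.63  1.43  0.    1.07  0.7 ]
 shift units (old axes) [-0.    0.1   2.47] (new axes) [-0.    0.1   2.47] turn 0.02
```

```bash

python3 -m crank '[[[0,0.1,0.4,0,0,0,85],[0,0,0.5,0,0,0,85],[0,0,0.5,0,0,0,85],[0,0,0.5,0,0,0,85],[0,0,0.4,0,0,0,85],[0,0,0.15,0,0,0,85],[0,0,0,0,0,0,85],[0,0,0,0,0,0,85]]]'
python3 -m crank '[[[0,0,0,0,0,0,30],[0,0,0,0,0,0,30],[0,0,0,0,0,0,30],[0,0,0,0,0,0,30],[0,0,0,0,0,0,30],[0,0,0,0,0,0,30],[0,0,0,0,0,0,30],[0,0,0,0,0,0,30]]]' 60
```

```text
time_s: 15.3
eef_pos: [524.0, -300.4, 14.7]
ee_rot: [0.0, 0.997, 0.078, 0.0]
force: [0.6, 0.8, -0.2]
grip_width: 0.998
grip_force: 0.0
time_s: 16.1
eef_pos: [524.1, -300.4, 15.0]
ee_rot: [0.0, 0.997, 0.078, 0.0]
force: [-1.2, 0.1, 6.2]
grip_width: 0.513
grip_force: 61.4
```

```bash

python3 -m crank '[[[0,0,-0.2,0,0,0,30],[0,0,-0.7,0,0,0,30],[0,0,-0.8,0,0,0,30],[0,0,-0.8,0,0,0,30],[0,0,-0.8,0,0,0,30],[0,0,-0.8,0,0,0,30],[0,0,-0.8,0,0,0,30],[0,0,-0.4,0,0,0,30]]]' 80
python3 - <<'E'
from h import *
go((507.5,-1.7,145),-1.42)
E
```

```text
time_s: 16.9
eef_pos: [524.0, -300.4, 148.4]
ee_rot: [0.001, 0.997, 0.078, 0.001]
force: [-0.7, 1.1, -1.4]
grip_width: 0.509
grip_force: 81.4
t 16.9 pos [ 524.  -300.4  148.4] tilt z [ 0.001 -0.001 -1.   ] yaw -1.415 F [-0.7  1.1 -1.4] grip 43.5 81.4 j [-0.71  0.55  1.36 -0.    1.23  0.7 ]
 shift units (old axes) [  1.2  -11.91   0.12] (new axes) [  1.14 -11.91   0.14] turn 0.03
```

```bash

python3 -m crank '[[[0.08,-0.5,0,0,0,0,30],[0.08,-0.8,0,0,0,0,30],[0.08,-0.8,0,0,0,0,30],[0.08,-0.8,0,0,0,0,30],[0.08,-0.8,0,0,0,0,30],[0.08,-0.8,0,0,0,0,30],[0.08,-0.8,0,0,0,0,30],[0.08,-0.8,0,0,0,0,30]]]' >/dev/null
python3 -m crank '[[[0.08,-0.8,0,0,0,0,30],[0.08,-0.8,0,0,0,0,30],[0.08,-0.8,0,0,0,0,30],[0.08,-0.8,0,0,0,0,30],[0.08,-0.8,0,0,0,0,30],[0.08,-0.8,0,0,0,0,30],[0.08,-0.8,0,0,0,0,30],[0,-0.21,0,0,0,0,30]]]'
python3 - <<'E'
from h import *
go((507.5,-1.7,104),-1.42)
s=np.mean([capture("scene") for _ in range(4)],0).astype(np.uint8);cv2.imwrite("pics/s3.png",s)
c=cv2.resize(s[160:285,275:385],None,fx=4.8,fy=4.8,interpolation=cv2.INTER_CUBIC);cv2.imwrite("pics/c3.png",c)
# gear centre check from flange hull in scene, underside plane
H,S,V=[k.astype(int) for k in cv2.split(cv2.cvtColor(s,cv2.COLOR_BGR2HSV))]
m=(H>100)&(H<128)&(S>110)&(V>50);cc=max(comps(m),key=lambda q:q[1]);print(cc[0],cc[1],"expected",np.round(proj("scene",(507.5,-1.7,148.4-15+8)),1))
o=(H<18)&(S>120)&(V>90);o[:215]=0;o[300:]=0;o[:,:300]=0;o[:,350:]=0
print([(c,a) for c,a,_ in comps(o)],"exp axis px z=44,63,82",[np.round(proj("scene",(507.5,-1.7,z)),1).tolist() for z in(44,63,82)])
E
```

```text
time_s: 18.5
eef_pos: [506.6, 0.8, 146.5]
ee_rot: [-0.0, 0.997, 0.079, -0.0]
force: [-0.4, -1.0, -1.7]
grip_width: 0.515
grip_force: 81.4
t 18.5 pos [506.6   0.8 146.5] tilt z [-0.001  0.    -1.   ] yaw -1.413 F [-0.4 -1.  -1.7] grip 44.0 81.4 j [-0.23  0.36  1.67  0.    1.11  1.18]
 shift units (old axes) [0.02 0.11 1.7 ] (new axes) [0.02 0.11 1.7 ] turn 0.05
[331.4, 208.0] 511 expected [329.5 209. ]
[([328.3, 240.0], 204)] exp axis px z=44,63,82 [[328.8, 246.6], [328.9, 239.5], [329.1, 232.2]]
```

View pics/c3.png

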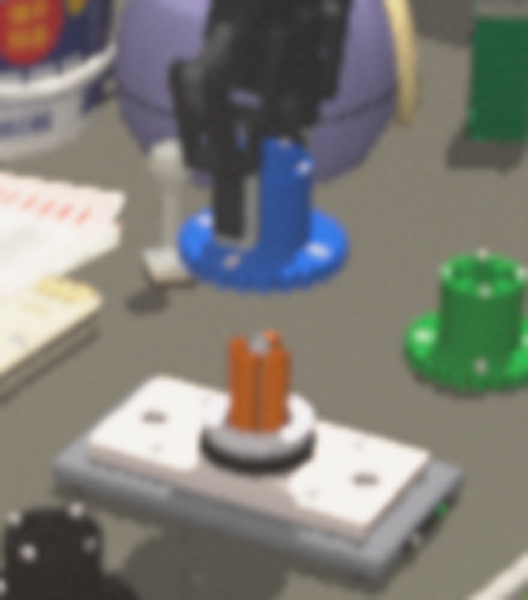

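The picture shows the gear held upright above the orange shaft, with the flange centre at crop (264,247) and the shaft at (260,390). They share the same axis to within about 1 mm.

```bash

python3 -m crank '[[[0.03,0.1,0.3,0,0,0,30],[0,0,0.3,0,0,0,30],[0,0,0.3,0,0,0,30],[0,0,0.3,0,0,0,30],[0,0,0.3,0,0,0,30],[0,0,0.2,0,0,0,30],[0,0,0,0,0,0,30],[0,0,0,0,0,0,30]]]'
python3 - <<'E'
from h import *
go((507.7,-1.5,90),-1.417)
E
```

```text
time_s: 19.5
eef_pos: [508.5, -3.7, 104.4]
ee_rot: [0.0, 0.997, 0.078, 0.0]
force: [0.9, 0.3, -1.7]
grip_width: 0.508
grip_force: 81.4
t 19.5 pos [508.5  -3.7 104.4] tilt z [ 0. -0. -1.] yaw -1.415 F [ 0.9  0.3 -1.7] grip 43.4 81.4 j [-0.24  0.42  1.71  0.    1.01  1.18]
 shift units (old axes) [-0.02 -0.09  0.58] (new axes) [-0.02 -0.09  0.58] turn 0.01
```

```bash

python3 -m crank '[[[-0.02,-0.09,0,0,0,0,30],[0,0,0.05,0,0,0,30],[0,0,0.1,0,0,0,30],[0,0,0.1,0,0,0,30],[0,0,0.1,0,0,0,30],[0,0,0.05,0,0,0,30],[0,0,0,0,0,0,30],[0,0,0,0,0,0,30]]]'
python3 - <<'E'
from h import *
go((507.7,-1.5,63),-1.417)
E
```

```text
time_s: 20.3
eef_pos: [507.6, -1.6, 94.3]
ee_rot: [0.0, 0.997, 0.078, 0.0]
force: [-0.6, -0.1, -1.4]
grip_width: 0.51
grip_force: 81.4
t 20.3 pos [507.6  -1.6  94.3] tilt z [ 0. -0. -1.] yaw -1.415 F [-0.6 -0.1 -1.4] grip 43.5 81.4 j [-0.23  0.43  1.72 -0.    0.99  1.18]
 shift units (old axes) [ 0.01 -0.    1.25] (new axes) [ 0.01 -0.    1.25] turn 0.01
```

```bash

python3 -m crank '[[[0,0,0.15,0,0,0,30],[0,0,0.2,0,0,0,30],[0,0,0.2,0,0,0,30],[0,0,0.2,0,0,0,30],[0,0,0.2,0,0,0,30],[0,0,0.2,0,0,0,30],[0,0,0.1,0,0,0,30],[0,0,0,0,0,0,30]]]'
python3 - <<'E'
from h import *
go((507.7,-1.5,49),-1.417)
E
```

```text
time_s: 21.1
eef_pos: [507.4, -1.5, 62.7]
ee_rot: [-0.0, 0.997, 0.078, -0.0]
force: [0.3, 0.0, -2.0]
grip_width: 0.51
grip_force: 81.4
t 21.1 pos [507.4  -1.5  62.7] tilt z [-0.001  0.    -1.   ] yaw -1.415 F [ 0.3  0.  -2. ] grip 43.5 81.4 j [-0.23  0.48  1.75 -0.    0.92  1.18]
 shift units (old axes) [0.01 0.   0.55] (new axes) [0.01 0.   0.55] turn 0.01
```

```bash

python3 -m crank '[[[0,0,0.1,0,0,0,30],[0,0,0.1,0,0,0,30],[0,0,0.1,0,0,0,30],[0,0,0.1,0,0,0,30],[0,0,0.08,0,0,0,30],[0,0,0,0,0,0,30],[0,0,0,0,0,0,30],[0,0,0,0,0,0,30]]]' 90
python3 - <<'E'
from h import *
go((507.7,-1.5,49),-1.417)
E
```

```text
time_s: 21.9
eef_pos: [507.9, -1.6, 51.9]
ee_rot: [0.0, 0.997, 0.078, 0.001]
force: [-4.0, 1.3, 10.8]
grip_width: 0.508
grip_force: 92.2
t 21.9 pos [507.9  -1.6  51.9] tilt z [ 0.001 -0.    -1.   ] yaw -1.415 F [-4.   1.3 10.8] grip 43.4 92.2 j [-0.23  0.5   1.75 -0.    0.89  1.18]
 shift units (old axes) [-0.01 -0.01  0.12] (new axes) [-0.01 -0.01  0.12] turn 0.01
```

```bash

python3 -m crank '[[[0,0,0.05,0,0,0,30],[0,0,0.05,0,0,0,30],[0,0,0.05,0,0,0,30],[0,0,0,0,0,0,30],[0,0,0,0,0,0,30],[0,0,0,0,0,0,30],[0,0,0,0,0,0,30],[0,0,0,0,0,0,30]]]' 100
python3 - <<'E'
from h import *
go((507.7,-1.5,49),-1.417)
E
```

```text
time_s: 22.7
eef_pos: [508.0, -1.6, 49.1]
ee_rot: [0.0, 0.997, 0.078, 0.001]
force: [-7.4, 1.8, 20.9]
grip_width: 0.502
grip_force: 101.0
t 22.7 pos [508.   -1.6  49.1] tilt z [ 0.001 -0.    -1.   ] yaw -1.415 F [-7.4  1.8 20.9] grip 42.9 101.0 j [-0.23  0.5   1.75 -0.    0.88  1.18]
 shift units (old axes) [-0.01 -0.01  0.  ] (new axes) [-0.01 -0.01  0.  ] turn 0.01
```

```bash

python3 -m crank '[[[0,0,0.03,0,0,0,30],[0,0,0.03,0,0,0,30],[0,0,0,0,0,0,30],[0,0,0,0,0,0,30],[0,0,0,0,0,0,30],[0,0,0,0,0,0,30],[0,0,0,0,0,0,30],[0,0,0,0,0,0,30]]]' 110
python3 - <<'E'
from h import *
go((507.7,-1.5,49),-1.417)
s=np.mean([capture("scene") for _ in range(4)],0).astype(np.uint8);cv2.imwrite("pics/s4.png",s)
H,S,V=[k.astype(int) for k in cv2.split(cv2.cvtColor(s,cv2.COLOR_BGR2HSV))]
m=(H>100)&(H<128)&(S>110)&(V>50);L=[q for q in comps(m) if 300<q[0][0]<360]
for c,a,l in L:
    y,x=np.nonzero(l);print(c,a,"bbox",x.min(),y.min(),x.max(),y.max())
# lowest visible flange rim point if underside at z: front edge toward the camera
d=np.array([-162.96-507.7,902.4+1.5]);d/=np.hypot(*d)
for z in(34,36,40,44):print(z,"front rim px",np.round(proj("scene",(507.7+38.5*d[0],-1.5+38.5*d[1],z)),1))
E
```

```text
time_s: 23.5
eef_pos: [508.2, -1.6, 49.0]
ee_rot: [0.0, 0.997, 0.078, 0.001]
force: [-12.2, 2.0, 37.5]
grip_width: 0.507
grip_force: 108.7
t 23.5 pos [508.2  -1.6  49. ] tilt z [ 0.002 -0.001 -1.   ] yaw -1.415 F [-12.2   2.   37.5] grip 43.3 108.7 j [-0.23  0.5   1.75 -0.    0.88  1.18]
 shift units (old axes) [-0.02 -0.01 -0.  ] (new axes) [-0.02 -0.01 -0.  ] turn 0.02
[335.7, 230.1] 16 bbox 334 228 338 232
[330.5, 247.8] 414 bbox 313 235 345 257
34 front rim px [328.5 259.1]
36 front rim px [328.5 258.4]
40 front rim px [328.5 256.9]
44 front rim px [328.5 255.3]
```

```bash

python3 -m crank '[[[0,0,-0.02,0,0,0,30],[0,0,0,0,0,0,30],[0,0,0,0,0,0,30],[0,0,0,0,0,0,30],[0,0,0,0,0,0,30],[0,0,0,0,0,0,30],[0,0,0,0,0,0,30],[0,0,0,0,0,0,30]]]' 110
```

```text
time_s: 24.5
eef_pos: [508.1, -1.6, 49.0]
ee_rot: [0.0, 0.997, 0.078, 0.001]
force: [-11.1, 2.4, 31.8]
grip_width: 0.506
grip_force: 107.9
```

```bash
python3 -c "
from rig import *
print(finish_job())"
```

```text
the job is handed in; nothing more can be done
None
```

The drive unit is seated on the base's pegs, and the blue gear is pressed to its hard stop on the shaft, still gripped at about 32 N down; I handed the job in at 24.5 s, and no verdict came back.

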